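Close and lock the battery cover of a desk clock

ROBOT

A 7-joint arm with a two-finger parallel gripper is mounted at the origin on the work surface; the furniture and walls round the work are solid. World frame = base frame: x ahead of the robot, y to its left, z up, the work surface at z = 0. Lengths are in mm, angles in degrees, forces in N, time in s.
With the tool pointing down it reaches from about 350 to 900 mm from the base axis. Payload 8.1 kg.
Tool frame: the origin (TCP) lies on the centre line of the jaws, within the pads' length; the fingertips stand 25 mm ahead of it and the grasp point (between the pads) lies 6 mm ahead of it; z points along the fingers, y is the line along which they close (so a half turn about z gives the same grasp; the last joint's range is limited). The gripper opens to 85 mm and grips with 20 to 120 N. Pads are 22 mm wide; open, the fingers measure 114 mm over their backs; the gripper's body (76 mm by 85 mm) begins 54 mm behind the grasp point. The pads swing forward as they close: fully open they stand 13 mm farther back than shut.
Start: joints at [66.486, 24.895, 1.432, 90.138, -0.665, 64.973, -4.303], TCP at [189.328, -595.647, 256.323] pointing down, gripper open.
Joint ranges: [-149.89, 149.89], [-25.12, 119.58], [-72.63, 75.52], [4.76, 147.25], [-75.54, 255.54], [6.69, 114.76], [-157.13, 157.13]. Speed limits (degrees/s): [127.2, 127.2, 172.46, 172.46, 180, 180, 180].

INTERFACE

Orientations are given as [roll, pitch, yaw] about the fixed x, y, z axes, in that order (R = Rz(yaw) Ry(pitch) Rx(roll)).
In Python, from workcell import * gives the robot as it stands.
- The arm moves only by the shell command python3 -m crank 'ROWS'. ROWS is JSON, a list of rows, each a list of 3 entries, a list of its own where there are three numbers: the shift along the world's x, y, z in m, then the turn, a rotation vector about the world's x, y, z in rad, then the closure, from 0 (fully open) to 1 (shut). In form: [[[dx, dy, dz], [rx, ry, rz], grip], ...]. A call has 1 to 12 rows; each row is the pose to reach, as a shift and turn from the pose commanded when the call began; what a row does not reach only later rows make up. A row lasts 1/12 s, in which the tool goes at most 41.7 mm and 7.16 degrees, less where a joint would pass 70% of its speed; a pose out of reach is approached as far as the arm can. A call with a gripper value outside its range is refused whole. The fingers move at their own pace and stop on an object; the grip force is fixed at half the most. Time passes only in rows, so rows that repeat a pose let the fingers close. It gives the time, the measured TCP pose, the force, the opening and the grip force at its end, in the units of the state.
- get_obs(): the state, without advancing time (a new reading comes with each control period).
- get_image(name): name is "side" or "top"; returns the picture (420x560x3 uint8, blue, green, red); there is no depth.
- camera_model(name): a dict with "intrinsics" (3x3 intrinsics, pixels), "R" (3x3) and "t" (3): a world point X has camera coordinates R X + t. Camera axes: x right, y down, z forward; pixel columns grow to the right and rows downward; lengths in mm; the calibration is good to about 2 mm. A picture is of the moment at which its call begins. camera_model takes no time and is no camera call.
- hand_in(): hands the job in; it is judged then, once.
The state is a dict: "time": time; "q": joint angles; "joint_velocities": joint speeds; "joint_efforts": joint torques, N m; "ee_pos": TCP position; "ee_rot": TCP orientation; "contact_force": force on the tool from outside, world axes, zero at the start; "torque": the same for the moment, N m; "width": finger opening in mm; "gripper_force": force on a finger pad.
Only numpy, scipy, OpenCV 4.12 (cv2) and the standard library are available. Lean on these libraries where they do the work, as an engineer would, in place of code of your own. Each camera call takes 0.05 s, during which the arm holds its last target. There are 200 camera calls.

TASK

The desk clock stands with its back to you, two fresh cells in it and its battery cover open. Fold the cover down, take the orange flat-blade screwdriver from the stand, press the cover home with the blade in the slotted lock screw and turn the screw clockwise as far as it goes, so that the cover stays shut; then stand the screwdriver upright in the stand again. Do not disturb the blue screwdriver, the cup or the spent cell.

Things in the scene. Friction and masses are not known exactly. Their poses are not given: they have to be found in the camera images.
- clock: Light grey wedge-shaped desk clock, 130 (x) x 150 (y) x 89 mm high, fast on the desk. Origin: centre of its underside; z up, y along its width, x horizontal towards its display, so its back faces the robot. The back is a plane rising towards +x at 35 deg to the desk, from z = 14.5 mm at x = -63.5 mm to z = 88 mm at x = 40.5 mm; the battery bay, two cells in it, is sunk in this slope.
- cover_hinge (a point): Middle of the cover's hinge line, which runs along the clock's y at the upper end of the bay: x = 22.3, z = 72.7 mm in the clock's frame; it lies 2 mm below the slope's surface. Axes as the clock's.
- battery_cover (a joint): Angle of the dark grey cover in rad: 0 shut, flush with the slope; grows as its lower edge swings up and away from the robot (0.61 is level), up to 1.7. Plate 76 mm from hinge to free edge, 100 mm wide, 4 mm thick. Its stiff hinge (0.04 N m) stays where it is left. Two sprung white pins in the bay meet it at 0.10 rad and hold it up there; pressing it home (a firm stop) takes 6 N at the screw.
- cover_edge (a point): Point on the cover's outer face, 70 mm from the hinge line, in the middle of its width, 6 mm from the free edge. Its z points out of that face, x towards the hinge, y along the hinge. Press the cover down on its outer face beside the screw's collar (ribbed areas 20 to 48 mm either side of the middle).
- lock_screw (a joint): Turn of the brass lock screw in rad: 0 open, grows clockwise seen from outside, 1.3 at its stop (locked); starts at 0 to 0.15. The cover carries it; a tongue on its inner end swings under a steel bar of the clock and so holds the cover shut. The tongue passes under the bar only while the cover is pressed to less than about 0.03 rad; else it jams on the bar or swings above it. It turns at 0.1 N m.
- screw_slot (a point): Centre of the slot's floor, on the screw's axis, 60 mm from the hinge line, level with the cover's outer face. z: the axis, out of the cover (35 deg from vertical, leaning to the clock's back, when shut); x: along the slot. The slot crosses the 18 mm head, 3.2 mm wide, 3.6 mm deep, flared to 6.6 mm at its mouth; a collar 6 mm high, 19.6 mm inside and 27 mm outside diameter surrounds the head.
- flat_driver: Screwdriver with orange six-sided handle and flat blade, 140 mm long, about 70 g, blade down in an end hole of the stand. Origin: centre of the blade's tip; z along the shaft to the handle; x along the blade's width. Blade 9 mm wide, 1.8 mm thick; shaft 6 mm; handle from z = 65 to 140 mm, 26 mm across flats, which face +x, -x and every 60 deg from there.
- cross_driver: Same screwdriver with a blue handle and a cross bit, in the other end hole of the stand; not wanted. Origin and axes as for the other.
- driver_stand: Light wooden stand, 138 (x) x 50 (y) x 75 mm high, fast on the desk. Origin: centre of its underside; z up. Its 9 mm deck, top at z = 75 mm, has three 17 mm holes at x = -46, 0, +46 mm, y = 0 (the middle one empty). A driver's handle rests on the deck, its tip then at z = 10 mm.
- cup: White coffee cup, 63 x 88 x 51 mm, bystander. Origin: centre of its underside.
- old_cell: Spent AA cell, black and copper, lying on the desk, 15 x 50 x 15 mm, bystander. Origin: centre of its underside.

How it is judged:
By the outcome, as a careful person would: the job done as asked, in the order asked, and still so for the second after the job is handed in, with the robot touching nothing.
It also fails if it takes over 58 s, if anything falls off the work surface, if the arm or the gripper's body presses on something with over 40 N, if the wrist force passes 120 N, or if a joint passes its speed limit or range.

## Working session

There is one attempt and no reset: what is moved stays moved. The work goes in short steps, Python scripts to look and compute and a shell command to move; the robot and the scene stay as the last step left them, time stands still between calls to the robot, and variables do not carry over. Pictures are saved under pics/ and viewed, at most 10 in all, crops included, and the job is handed in when it is done.

```bash
ls; mkdir -p pics
python3 - <<'E'
from workcell import *
import cv2
for n in("side","top"):
    cv2.imwrite(f"pics/{n}0.png",get_image(n)); m=camera_model(n); print(n,m)
o=get_obs(); print(o)
E
```

```text
pics
side {'intrinsics': array([[446.53073351,   0.        , 279.73771259],
       [  0.        , 446.53073351, 205.58038476],
       [  0.        ,   0.        ,   1.        ]]), 'R': array([[ 0.95951631,  0.28138116, -0.01237316],
       [ 0.2289419 , -0.80477883, -0.54764645],
       [-0.16405505,  0.52264297, -0.83661835]]), 't': array([-431.39273733,  -47.71554437,  981.09529394])}
top {'intrinsics': array([[416.01377065,   0.        , 277.68002038],
       [  0.        , 416.01377065, 208.11661439],
       [  0.        ,   0.        ,   1.        ]]), 'R': array([[-0.05741646, -0.99834871,  0.00178954],
       [-0.97504579,  0.05569106, -0.21490511],
       [ 0.21445058, -0.01408398, -0.97663329]]), 't': array([ 48.54030671, 447.35173405, 815.70973227])}
{'time': 0.1, 'q': array([66.48757513, 24.93229119,  1.4310613 , 90.18262193, -0.66542268,
       64.97131125, -4.30372318]), 'joint_velocities': array([ 0.04659417, -0.10361737, -0.04256959, -0.12909038, -0.05074512,
       -0.06238928, -0.00392964]), 'joint_efforts': array([ 4.62494034e-03, -6.71755886e+01,  1.02934856e+00, -3.16902387e+01,
        1.58848660e-02,  7.27454069e-03,  1.84762814e-05]), 'ee_pos': array([ 189.17104638, -595.26998353,  255.61480866]), 'ee_rot': array([-1.79922364e+02,  6.50125402e-03,  1.76286102e+01]), 'contact_force': array([-0.4202618 , -0.11890146, -0.07957046]), 'torque': array([-0.02232001,  0.00900994,  0.01052609]), 'gripper_force': 0.0, 'width': 85.35132621043178}
```

Run:
```python
import cv2
for n in("side","top"):
    im=cv2.imread(f"pics/{n}0.png"); cv2.imwrite(f"pics/{n}0b.png",cv2.resize(im,(800,600),interpolation=cv2.INTER_CUBIC))
```

```text
(no output)
```

View pics/side0b.png

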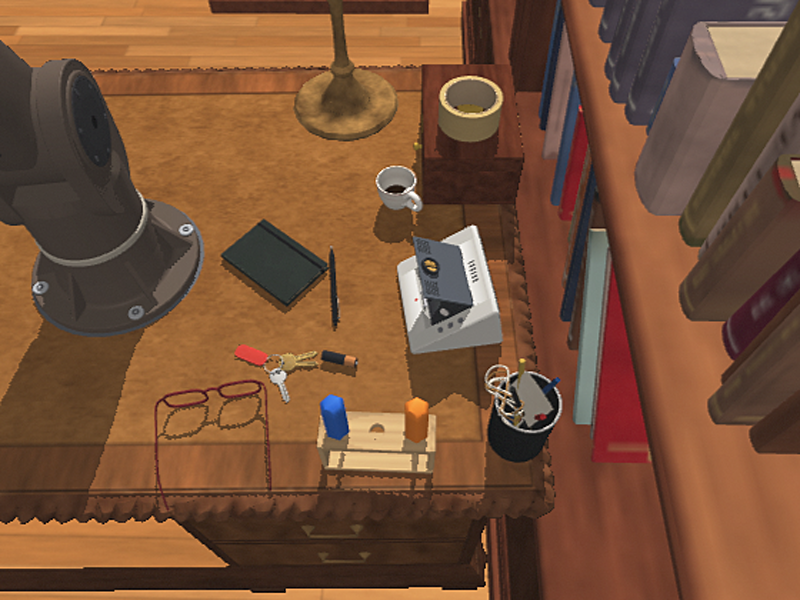

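View pics/top0b.png

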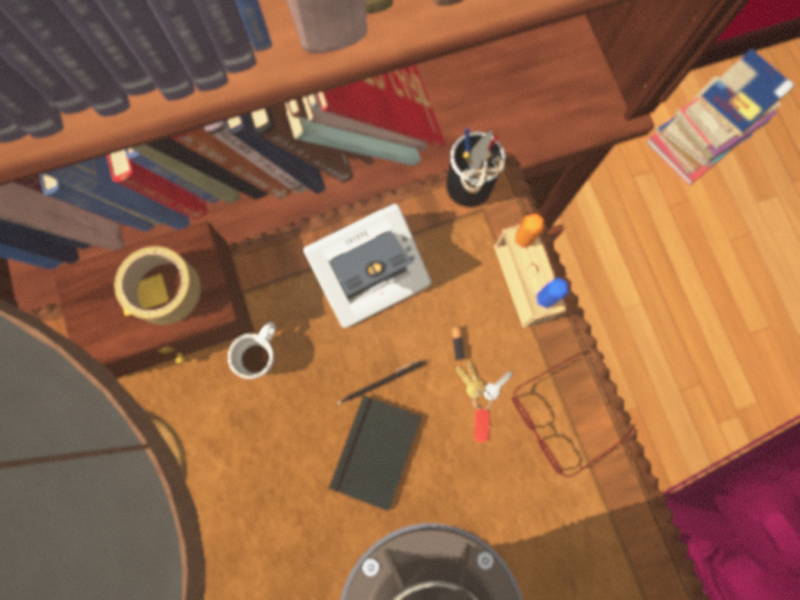

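The side view shows the clock at (450,290), its cover about level to upright, the stand at (377,440) with orange at the right (416,418) and blue at the left. The top view shows the clock at (367,265), orange at (530,230) and blue at (552,292). I'll enlarge these for measuring.

```bash
cat > h.py <<'E'
import numpy as np, cv2
from workcell import *
CM={n:camera_model(n) for n in("side","top")}
def proj(n,X):
    m=CM[n]; c=np.atleast_2d(X)@m["R"].T+m["t"]; p=c@m["intrinsics"].T; return p[:,:2]/p[:,2:]
def onz(n,uv,z):
    m=CM[n]; d=m["R"].T@np.linalg.inv(m["intrinsics"])@[uv[0],uv[1],1]; C=-m["R"].T@m["t"]
    return C+d*(z-C[2])/d[2]
E
python3 - <<'E'
from h import *
print(proj("side",[189,-595,256]),proj("top",[189,-595,256]),[-CM[n]["R"].T@CM[n]["t"] for n in CM])
s=cv2.imread("pics/side0.png"); t=cv2.imread("pics/top0.png")
def cr(im,x,y,w,h,f): return cv2.resize(im[y:y+h,x:x+w],None,fx=f,fy=f,interpolation=cv2.INTER_CUBIC)
a=cr(s,270,150,100,100,4); b=cr(t,205,135,100,100,4)
c=cr(s,215,270,100,50,4); d=cr(t,340,140,64,100,4)
o=np.zeros((600,800,3),np.uint8); o[:400,:400]=a; o[:400,400:]=b; o[400:600,:400]=c; 
cv2.imwrite("pics/crop1.png",o); 
d=cr(t,335,145,75,90,6); cv2.imwrite("pics/crop2.png",d)
E
```

```text
[[-162.26557886  556.7594541 ]] [[705.58083899 326.51430511]] [array([ 585.8060921 , -429.77722478,  789.3333911 ]), array([264.04601508,  35.03509846, 892.70059171])]
```

View pics/crop1.png

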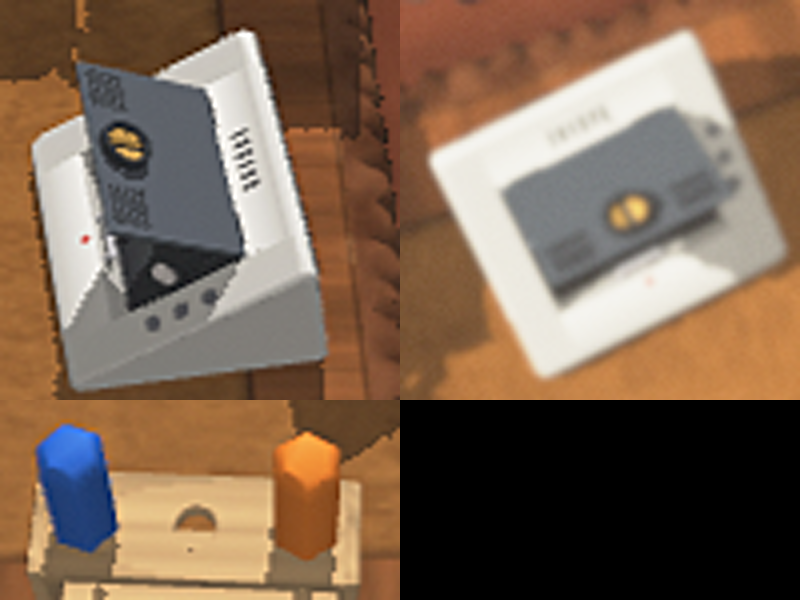

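View pics/crop2.png

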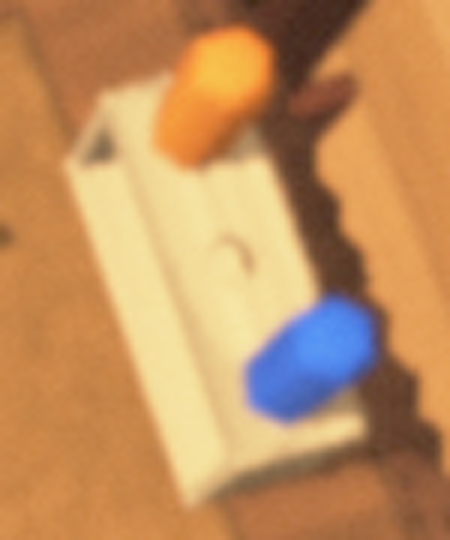

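```bash
cat >> h.py <<'E'
from scipy.optimize import least_squares
def Rz(a): c,s=np.cos(a),np.sin(a); return np.array([[c,-s,0],[s,c,0],[0,0,1.]])
A=np.radians(35)
def cov(r,y,n,th): # point on cover: r from hinge, y, n above hinge plane -> clock frame
    a=th-A  # direction to free edge: (-cos a, sin a)
    return np.array([22.3,y,72.7])+r*np.array([-np.cos(a),0,np.sin(a)])+n*np.array([np.sin(a),0,np.cos(a)])
def W(p,c): return Rz(p[2])@c+np.array([p[0],p[1],0])
E
cat > fit.py <<'E'
from h import *
S=lambda u,v:np.array([270+(u+.5)/4-.5,150+(v+.5)/4-.5]); T=lambda u,v:np.array([205+(u-400+.5)/4-.5,135+(v+.5)/4-.5])
def pts(p):
    th=p[3]; e=p[4]
    return [("side",S(78,62),cov(76,50,2,th)),("side",S(110,235),cov(76,-50,2,th)),("side",S(210,88),cov(2,50,2,th)),("side",S(243,250),cov(2,-50,2,th)),
    ("side",S(125,145),cov(60,0,3,th)),("top",T(630,212),cov(60,0,3,th)),
    ("top",T(503,187),cov(2,50,2,th)),("top",T(677,109),cov(2,-50,2,th)),("top",T(557,295),cov(76,50,2,th)),("top",T(738,186),cov(76,-50,2,th)),
    ("side",S(34,148),np.array([-63.5,74,13])),("side",S(73,386),np.array([-64,-73,1])),("side",S(246,32),np.array([e,74,88])),("side",S(322,358),np.array([64,-74,1])),
    ("top",T(540,377),np.array([-64,74,8])),("top",T(785,258),np.array([-64,-74,8])),("top",T(432,155),np.array([e,74,87])),("top",T(690,32),np.array([e,-74,87]))]
def res(p): return np.concatenate([proj(n,W(p,c))[0]-uv for n,uv,c in pts(p)])
f=least_squares(res,[450,-50,-.4,.8,45],loss="soft_l1"); p=f.x
print("clock",p[:2],np.degrees(p[2]),p[3],p[4]); print(np.round(res(p).reshape(-1,2),1).tolist())
print("slot now",W(p,cov(60,0,2,p[3])),"slot@.1",W(p,cov(60,0,2,.1)),"shut",W(p,cov(60,0,2,0)))
S2=lambda u,v:np.array([215+(u+.5)/4-.5,270+(v-400+.5)/4-.5]); T2=lambda u,v:np.array([335+(u+.5)/6-.5,145+(v+.5)/6-.5])
for nm,a,b,z in [("orange top",S2(307,450),T2(232,66),150),("orange base",S2(305,538),T2(185,137),75),("blue top",S2(70,440),T2(337,337),150),("blue base",S2(85,530),T2(277,390),75),("hole",S2(196,520),T2(237,262),75)]:
    print(nm,onz("side",a,z),onz("top",b,z))
E
python3 fit.py
```

```text
clock [504.07386505  63.15136065] 24.052427503084576 114.1862655760465 48.34980669357424
[[-0.0, -0.5], [0.0, -0.8], [-0.7, -0.1], [0.8, 1.1], [-0.3, 0.6], [0.4, 1.6], [-0.5, 0.7], [-0.4, -1.2], [-1.1, -2.0], [-0.4, 2.3], [0.2, -1.6], [0.1, 1.9], [1.6, -0.8], [1.2, 1.4], [1.0, 0.8], [0.4, -0.1], [0.0, 1.0], [0.7, 0.0]]
slot now [476.63019782  50.90255076 102.07948221] slot@.1 [475.74982432  50.50961757  45.10871183] shut [478.50842499  51.74085154  39.92371791]
orange top [ 517.25622471 -160.51776494  150.        ] [ 517.89319951 -160.96492323  150.        ]
orange base [ 518.98246919 -167.20875898   75.        ] [ 518.91288893 -161.92108294   75.        ]
blue top [ 428.12998614 -181.81334877  150.        ] [ 429.11732726 -183.73651704  150.        ]
blue base [ 429.42373726 -189.37087176   75.        ] [ 428.75634112 -183.61711552   75.        ]
hole [ 472.85013051 -172.28003329   75.        ] [ 473.73605506 -174.97955571   75.        ]
```

```bash
python3 -m crank '[[[0.299,0.6145,0.0],[0,0,0.112],1],[[0.299,0.6145,0.0],[0,0,0.112],1],[[0.299,0.6145,0.0],[0,0,0.112],1],[[0.299,0.6145,0.0],[0,0,0.112],1],[[0.299,0.6145,0.0],[0,0,0.112],1],[[0.299,0.6145,0.0],[0,0,0.112],1],[[0.299,0.6145,0.0],[0,0,0.112],1],[[0.299,0.6145,0.0],[0,0,0.112],1],[[0.299,0.6145,0.0],[0,0,0.112],1],[[0.299,0.6145,0.0],[0,0,0.112],1],[[0.299,0.6145,0.0],[0,0,0.112],1],[[0.299,0.6145,0.0],[0,0,0.112],1]]'
```

```text
time: 1.1
ee_pos: [408.3, -144.1, 256.4]
ee_rot: [180.0, 0.0, 24.0]
contact_force: [0.8, -0.5, -0.6]
width: 0.1
gripper_force: 0.0
```

```bash
python3 -m crank '[[[0.08,0.164,0.0],[0,0,0],1],[[0.08,0.164,0],[0,0,0],1],[[0.08,0.164,0],[0,0,0],1],[[0.08,0.164,0],[0,0,0],1],[[0.08,0.164,0],[0,0,0],1],[[0.08,0.164,-0.04],[0,0,0],1],[[0.08,0.164,-0.08],[0,0,0],1],[[0.08,0.164,-0.105],[0,0,0],1],[[0.08,0.164,-0.12],[0,0,0],1],[[0.08,0.164,-0.135],[0,0,0],1],[[0.08,0.164,-0.15],[0,0,0],1],[[0.08,0.164,-0.15],[0,0,0],1]]'
```

```text
time: 2.1
ee_pos: [486.2, 17.6, 103.8]
ee_rot: [-179.9, 0.3, 24.1]
contact_force: [-0.9, -0.7, -0.2]
width: 0.3
gripper_force: 0.0
```

```bash
python3 -m crank '[[[0,0,-0.010],[0,0,0],1],[[0,0,-0.018],[0,0,0],1],[[0,0,-0.023],[0,0,0],1],[[0,0,-0.026],[0,0,0],1],[[0,0,-0.026],[0,0,0],1]]'
```

```text
time: 2.52
ee_pos: [487.9, 17.9, 79.9]
ee_rot: [-180.0, 0.0, 24.1]
contact_force: [-0.2, 0.5, -1.0]
width: 0.1
gripper_force: 0.0
```

```bash
python3 -m crank '[[[0,0,-0.003],[0,0,0],1],[[0,0,-0.005],[0,0,0],1],[[0,0,-0.005],[0,0,0],1]]'
python3 - <<'E'
from h import *
s=get_image("side"); t=get_image("top"); cv2.imwrite("pics/s2.png",s); cv2.imwrite("pics/t2.png",t)
o=np.zeros((400,800,3),np.uint8)
o[:,:400]=cv2.resize(s[140:260,260:380],(400,400),interpolation=2); o[:,400:]=cv2.resize(t[125:245,195:315],(400,400),interpolation=2); cv2.imwrite("pics/c2.png",o)
E
```

```text
time: 2.77
ee_pos: [488.0, 17.9, 75.2]
ee_rot: [180.0, 0.0, 24.0]
contact_force: [-0.2, -0.2, -0.3]
width: -0.3
gripper_force: 0.0
```

View pics/c2.png

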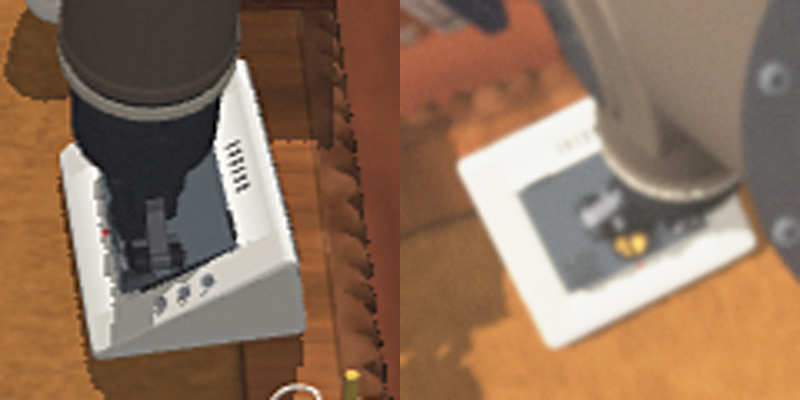

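The cover has folded down under the fingers, close to shut (screw at top crop (630,243)). I'll press on until the pins are felt.

```bash
python3 -m crank '[[[0,0,-0.002],[0,0,0],1],[[0,0,-0.003],[0,0,0],1],[[0,0,-0.003],[0,0,0],1]]'; python3 -m crank '[[[0,0,-0.0015],[0,0,0],1],[[0,0,-0.0025],[0,0,0],1],[[0,0,-0.0025],[0,0,0],1]]'
```

```text
time: 3.12
ee_pos: [488.7, 18.1, 72.5]
ee_rot: [180.0, -0.1, 24.1]
contact_force: [0.9, -0.7, 3.7]
width: 0.4
gripper_force: 1.3
time: 3.37
ee_pos: [488.8, 18.2, 70.2]
ee_rot: [180.0, -0.1, 24.1]
contact_force: [0.1, -0.0, 3.8]
width: 0.1
gripper_force: 1.9
```

```bash
python3 -m crank '[[[0,0,0.04],[0,0,0],1],[[0,0,0.08],[0,0,0],1],[[0,0,0.12],[0,0,0],0.5],[[0.01,-0.025,0.15],[0,0,0],0],[[0.029,-0.179,0.15],[0,0,0],0],[[0.029,-0.179,0.15],[0,0,0],0],[[0.029,-0.179,0.15],[0,0,0],0],[[0.029,-0.179,0.15],[0,0,0],0],[[0.029,-0.179,0.15],[0,0,0],0]]'
python3 - <<'E'
from h import *
s=get_image("side"); t=get_image("top"); cv2.imwrite("pics/s3.png",s); cv2.imwrite("pics/t3.png",t)
o=np.zeros((600,800,3),np.uint8)
o[:400,:400]=cv2.resize(s[185:235,270:320],(400,400),interpolation=2); o[:400,400:]=cv2.resize(t[165:215,235:285],(400,400),interpolation=2)
o[400:,:266]=cv2.resize(s,(266,200)); o[400:,266:532]=cv2.resize(t,(266,200)); cv2.imwrite("pics/c3.png",o)
E
```

```text
time: 4.12
ee_pos: [516.3, -169.2, 219.2]
ee_rot: [179.8, 0.1, 23.5]
contact_force: [-0.2, -0.6, -0.6]
width: 83.1
gripper_force: 0.0
```

View pics/c3.png

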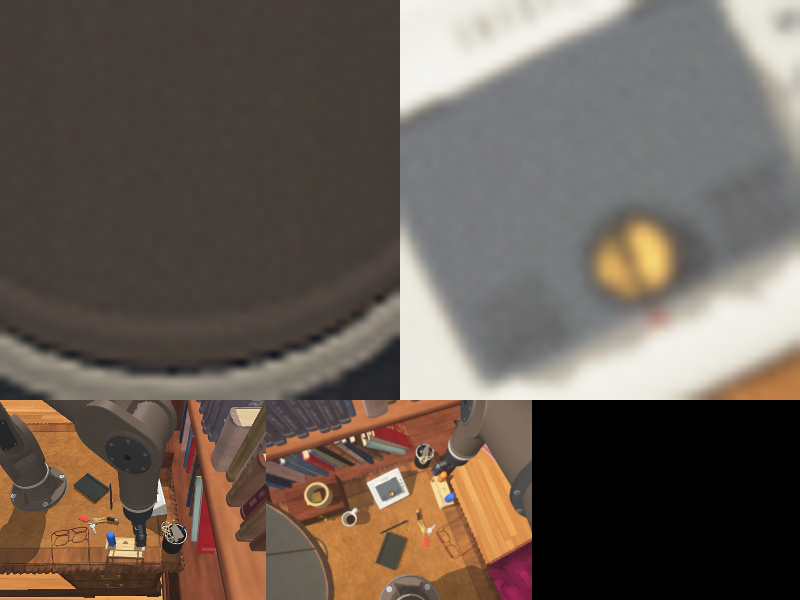

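Run:
```python
from h import *
p=[504.07,63.15,np.radians(24.05)]
print("proj head@.1",proj("top",W(p,cov(60,0,5.6,.1))),"obs 263.8 196.7")
# slot search: angle phi in cover frame: dir = cos(phi)*toHinge + sin(phi)*y
from scipy.ndimage import map_coordinates as mc
for f,n,th in(("t3","top",.1),("top0","top",1.09),("side0","side",1.09)):
    im=cv2.imread(f"pics/{f}.png").astype(float); g=im[:,:,2]-0.3*im[:,:,0]
    uv=proj(n,W(p,cov(60,0,5.6,th)))[0]
    # refine centre by brass blob (yellow: R-B large)
    y=im[:,:,2]-im[:,:,0]; u0,v0=np.round(uv).astype(int); w=np.clip(y[v0-9:v0+10,u0-9:u0+10]-50,0,None)
    # restrict
    vv,uu=np.mgrid[v0-9:v0+10,u0-9:u0+10]; c=np.array([(w*uu).sum(),(w*vv).sum()])/w.sum()
    s=[]
    for ph in range(0,180,5):
        a=np.radians(ph); P=lambda k,m:proj(n,W(p,cov(60-k*np.cos(a)+m*np.sin(a),k*np.sin(a)+m*np.cos(a),5.6,th)))[0]-uv+c
        s.append(min(np.mean([mc(g,[[q[1]],[q[0]]],order=1)[0] for q in (P(k,m) for k in np.linspace(-6,6,13))]) for m in (-1,0,1)))
    s=np.array(s); print(f,uv,c,"best",5*np.argsort(s)[:5],np.round(s[::2]).astype(int))
```

```text
proj head@.1 [[264.13771093 197.32806534]] obs 263.8 196.7
t3 [264.13771093 197.32806534] [264.28021802 197.00448862] best [  0 175   5 170  10] [153 156 161 166 172 174 176 178 179 179 180 179 177 174 171 167 159 155]
top0 [262.24153658 188.38018825] [262.19929917 187.35173018] best [175   0 170   5 165] [149 152 157 163 169 174 176 178 179 180 179 178 176 172 168 163 155 150]
side0 [301.29922863 185.71008056] [301.11394231 185.41201923] best [15 10 20  5  0] [ 94  89  90 104 117 123 132 136 143 142 143 145 144 137 127 115 103  98]
```

```bash
python3 -c "
from workcell import *
o=get_obs(); print(o['q'].round(1),o['ee_pos'].round(1),o['ee_rot'].round(1))"; python3 -c "
from h import *
print('pencup', onz('side',(526*.7,380*.7),110), onz('top',(478*.7,145*.7),110))"
```

```text
[ 27.1  20.8 -20.1 103.3   8.3  57.4 -62.5] [ 516.5 -162.3  219.3] [-1.80e+02  1.00e-01  2.39e+01]
pencup [628.21950077 -80.50783271 110.        ] [ 651.84923125 -105.10065887  110.        ]
```

```bash
python3 -m crank '[[[0.001,0,0],[0,0,0.12],0],[[0.001,0,0],[0,0,0.24],0],[[0.001,0,0],[0,0,0.354],0],[[0.001,0,-0.03],[0,0,0.354],0],[[0.001,0,-0.06],[0,0,0.354],0],[[0.001,0,-0.085],[0,0,0.354],0],[[0.001,0,-0.085],[0,0,0.354],0],[[0.001,0,-0.085],[0,0,0.354],1],[[0.001,0,-0.085],[0,0,0.354],1],[[0.001,0,-0.085],[0,0,0.354],1],[[0.001,0,-0.085],[0,0,0.354],1],[[0.001,0,-0.085],[0,0,0.354],1]]'; python3 -m crank '[[[0,0,0],[0,0,0],1],[[0,0,0],[0,0,0],1],[[0,0,0],[0,0,0],1]]'
```

```text
time: 5.22
ee_pos: [518.8, -161.1, 136.1]
ee_rot: [179.9, -0.1, 44.3]
contact_force: [0.4, 0.8, -0.3]
width: 25.8
gripper_force: 18.8
time: 5.47
ee_pos: [518.8, -161.1, 136.0]
ee_rot: [179.9, -0.1, 44.3]
contact_force: [-0.5, 0.6, 7.4]
width: 25.2
gripper_force: 62.3
```

```bash
python3 -m crank '[[[0,0,0.01],[0,0,0],1],[[0,0,0.04],[0,0,0],1],[[0,0,0.08],[0,0,0],1],[[0,0,0.12],[0,0,0],1],[[0,0,0.15],[0,0,0],1],[[0,0,0.15],[0,0,0],1],[[0,0,0.15],[0,0,0],1]]'
python3 - <<'E'
from h import *
s=get_image("side"); t=get_image("top"); cv2.imwrite("pics/s4.png",s); cv2.imwrite("pics/t4.png",t)
o=get_obs(); print(o['ee_pos'],o['q'].round(1)); R=cv2.Rodrigues
tip=o['ee_pos']-[0,0,126]; us=proj("side",tip)[0]; ut=proj("top",tip)[0]; print(tip,us,ut)
def cr(im,u,f=8): 
    x,y=np.round(u-25).astype(int); print(x,y); return cv2.resize(im[max(y,0):y+50,max(x,0):x+50],(400,400),interpolation=2)
cv2.imwrite("pics/c4.png",np.hstack([cr(s,us),cr(t,ut)]))
E
```

```text
time: 6.05
ee_pos: [518.9, -161.1, 287.3]
ee_rot: [179.8, -0.1, 44.3]
contact_force: [-1.3, 0.1, -1.6]
width: 25.0
gripper_force: 78.5
[ 517.43550408 -161.06656513  284.41807773] [ 31.   18.1 -25.2  97.8   8.3  66.  -42.2]
[ 517.43550408 -161.06656513  158.41807773] [291.44415045 280.24163201] [374.35352056 154.2836083 ]
266 255
349 129
```

View pics/c4.png

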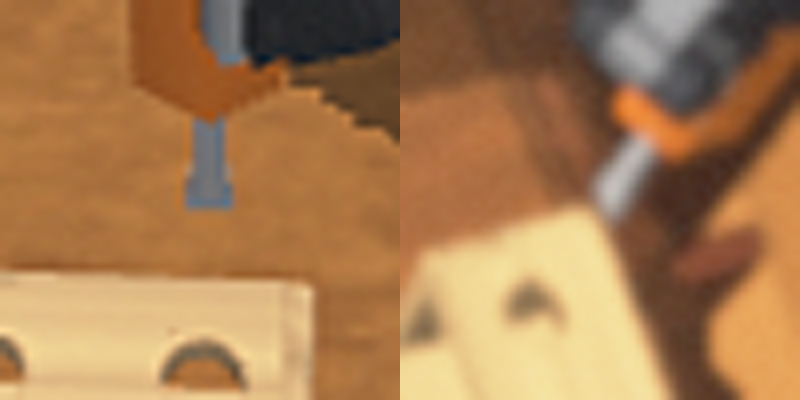

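Side view: the blade tip shows at about full width at crop (209,205), so the blade lies along the stand's x (β≈14°), within 1 px of where I predicted it. I'll turn +190° for joint-range margin and move towards the clock.

```bash
python3 -m crank '[[[-0.03,0.02,0.005],[0,0,1.49],1],[[-0.05,0.05,0.005],[0,0,1.49],1],[[-0.07,0.08,0.005],[0,0,1.49],1],[[-0.085,0.12,0.005],[0,0,1.49],1],[[-0.1,0.16,0.005],[0,0,1.49],1],[[-0.1,0.16,0.005],[0,0,1.49],1],[[-0.1,0.16,0.005],[0,0,1.49],1],[[-0.1,0.16,0.005],[0,0,1.49],1],[[-0.1,0.16,0.005],[0,0,1.49],1],[[-0.1,0.16,0.005],[0,0,1.49],1],[[-0.1,0.16,0.005],[0,0,1.49],1],[[-0.1,0.16,0.005],[0,0,1.49],1]]';python3 -m crank '[[[0,0,0],[0,0,1.49],1],[[0,0,0],[0,0,1.49],1],[[0,0,0],[0,0,1.49],1],[[0,0,0],[0,0,1.49],1],[[0,0,0],[0,0,1.49],1],[[0,0,0],[0,0,1.49],1],[[0,0,0],[0,0,1.49],1],[[0,0,0],[0,0,1.49],1],[[0,0,0],[0,0,1.49],1],[[0,0,0],[0,0,1.49],1],[[0,0,0],[0,0,1.49],1],[[0,0,0],[0,0,1.49],1]]'
cat >> h.py <<'E'
from scipy.spatial.transform import Rotation as Ro
P=[504.07,63.15,np.radians(24.05)]
def use(phi,h,L=126,th=0.,tilt=0.,slot=None):
    "tool pose with blade tip h above slot floor, blade at phi (deg, ccw from outside)"
    C=Rz(P[2]); n=C@[-np.sin(A-tilt),0,np.cos(A-tilt)]; u=C@[np.cos(A-tilt),0,np.sin(A-tilt)]; y=C@[0,1,0]
    f=np.radians(phi); b=-(np.cos(f)*u+np.sin(f)*y); c=np.cross(-n,b); q=np.radians(30)
    R=np.column_stack([b*np.cos(q)-c*np.sin(q),b*np.sin(q)+c*np.cos(q),-n])
    s=W(P,cov(60,0,2,th)) if slot is None else slot
    return s+n*(L+h),R
def cur(k=1):
    o=get_obs(); return o['ee_pos'],Ro.from_euler('xyz',o['ee_rot'],degrees=True).as_matrix(),o
def delta(p,R):
    q,Q,o=cur(); return ((p-q)/1000).round(4),Ro.from_matrix(R@Q.T).as_rotvec().round(3),o
E
python3 -c "
from h import *
p,R=use(-3,30); d=delta(p,R); print(p,d[0],d[1],d[2]['q'].round(1),d[2]['ee_pos'],d[2]['ee_rot'])"
```

```text
time: 7.15
ee_pos: [417.1, -1.2, 288.6]
ee_rot: [-179.9, -0.1, 130.1]
contact_force: [0.0, -0.4, 0.3]
width: 25.2
gripper_force: 78.5
time: 8.15
ee_pos: [417.1, -1.3, 288.6]
ee_rot: [179.9, -0.1, -144.6]
contact_force: [-0.1, -0.0, -1.2]
width: 25.0
gripper_force: 78.5
[396.79371627  15.27530397 167.71143682] [-0.0203  0.0165 -0.1209] [ 0.171 -0.591  0.264] [ 41.9   9.8 -54.2 110.9   8.7  63.8 109.6] [417.11955439  -1.26225472 288.59099343] [ 1.79883314e+02 -1.13945081e-01 -1.44557297e+02]
```

```bash
python3 -m crank '[[[-0.02,0.0165,0],[0.171,-0.591,0.264],1],[[-0.02,0.0165,0],[0.171,-0.591,0.264],1],[[-0.02,0.0165,0],[0.171,-0.591,0.264],1],[[-0.02,0.0165,0],[0.171,-0.591,0.264],1],[[-0.02,0.0165,-0.02],[0.171,-0.591,0.264],1],[[-0.02,0.0165,-0.05],[0.171,-0.591,0.264],1],[[-0.02,0.0165,-0.08],[0.171,-0.591,0.264],1],[[-0.02,0.0165,-0.11],[0.171,-0.591,0.264],1],[[-0.02,0.0165,-0.121],[0.171,-0.591,0.264],1],[[-0.02,0.0165,-0.121],[0.171,-0.591,0.264],1],[[-0.02,0.0165,-0.121],[0.171,-0.591,0.264],1]]'
python3 - <<'E'
from h import *
s=get_image("side"); t=get_image("top"); cv2.imwrite("pics/s5.png",s); cv2.imwrite("pics/t5.png",t)
q,Q,o=cur(); p,R=use(-3,30); print(delta(p,R)[:2],o['q'].round(1),q,Ro.from_matrix(Q@R.T).as_rotvec().round(3))
tip=q+Q[:,2]*126; us=proj("side",tip)[0]; ut=proj("top",tip)[0]; sl=W(P,cov(60,0,5.6,.1)); ss,st=proj("side",sl)[0],proj("top",sl)[0]
print("tip",tip,us,ut,"slot",ss,st)
def cr(im,u): 
    x,y=np.round(u-25).astype(int); print(x,y); return cv2.resize(im[y:y+50,x:x+50],(400,400),interpolation=2)
cv2.imwrite("pics/c5.png",np.hstack([cr(s,us),cr(t,ut)]))
E
```

```text
time: 9.07
ee_pos: [399.7, 5.0, 259.5]
ee_rot: [-165.4, 25.6, -128.8]
contact_force: [0.1, -0.5, -0.7]
width: 25.1
gripper_force: 78.5
(array([-0.0022,  0.0087, -0.0914]), array([ 0.045, -0.092,  0.054])) [ -1.2  -9.6   0.6 137.9 -22.1  25.7 155.2] [398.97228138   6.59813181 259.09866785] [-0.045  0.092 -0.054]
tip [456.47806944  27.94454904 149.03770832] [286.8184972  179.04080508] [274.80739155 192.82987238] slot [298.30484017 202.73707118] [264.13771093 197.32806534]
262 154
250 168
```

View pics/c5.png

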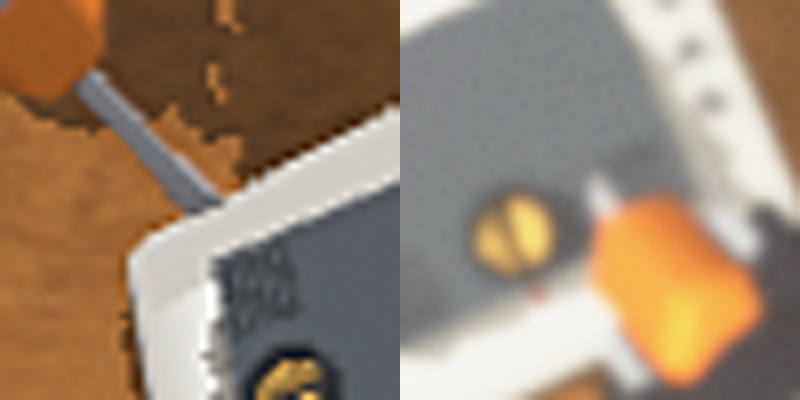

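Tip and slot are where I predicted, but joint 7 is at its limit this way round. I'll turn the blade half a turn back, which the symmetric blade allows.

```bash
for i in 1 2; do python3 -m crank '[[[0,0,0],[0.68,0.252,-1.30],1],[[0,0,0],[0.68,0.252,-1.30],1],[[0,0,0],[0.68,0.252,-1.30],1],[[0,0,0],[0.68,0.252,-1.30],1],[[0,0,0],[0.68,0.252,-1.30],1],[[0,0,0],[0.68,0.252,-1.30],1],[[0,0,0],[0.68,0.252,-1.30],1],[[0,0,0],[0.68,0.252,-1.30],1],[[0,0,0],[0.68,0.252,-1.30],1],[[0,0,0],[0.68,0.252,-1.30],1],[[0,0,0],[0.68,0.252,-1.30],1],[[0,0,0],[0.68,0.252,-1.30],1]]'; done
python3 - <<'E'
from h import *
q,Q,o=cur(); 
for h in (90,30):
    p,R=use(177,h); print(h,delta(p,R)[:2],o['q'].round(1))
E
```

```text
time: 10.17
ee_pos: [400.4, 5.0, 260.6]
ee_rot: [155.0, 14.9, 138.8]
contact_force: [-0.6, 0.2, -0.5]
width: 25.0
gripper_force: 78.5
time: 11.17
ee_pos: [400.5, 5.1, 260.7]
ee_rot: [162.0, -22.9, 60.6]
contact_force: [-1.0, 0.7, -0.8]
width: 24.8
gripper_force: 78.5
90 (array([-0.0351, -0.0039, -0.0438]), array([ 0.119, -0.067, -0.079])) [ 34.3  -7.7 -29.1 135.4 -33.9  29.   -1.9]
30 (array([-0.0037,  0.0102, -0.093 ]), array([ 0.119, -0.067, -0.079])) [ 34.3  -7.7 -29.1 135.4 -33.9  29.   -1.9]
```

```bash
python3 -m crank '[[[-0.0037,0.01,-0.01],[0.119,-0.067,-0.079],1],[[-0.0037,0.01,-0.035],[0.119,-0.067,-0.079],1],[[-0.0037,0.01,-0.06],[0.119,-0.067,-0.079],1],[[-0.0037,0.01,-0.085],[0.119,-0.067,-0.079],1],[[-0.0037,0.01,-0.093],[0.119,-0.067,-0.079],1],[[-0.0037,0.01,-0.093],[0.119,-0.067,-0.079],1],[[-0.0037,0.01,-0.093],[0.119,-0.067,-0.079],1]]'
python3 - <<'E'
from h import *
q,Q,o=cur(); p,R=use(177,30); print(delta(p,R)[:2],o['q'].round(1))
E
```

```text
time: 11.75
ee_pos: [395.6, 12.6, 181.7]
ee_rot: [163.4, -28.6, 56.4]
contact_force: [0.6, 0.5, -1.6]
width: 24.9
gripper_force: 78.5
(array([ 0.0012,  0.0026, -0.014 ]), array([ 0.022, -0.034, -0.018])) [ 56.4   4.8 -53.4 144.2 -71.7  11.8  34.6]
```

Run:
```python
from h import *
q,Q,o=cur()
for h in (60,30): p,R=use(177,h,th=.1,tilt=.16); print(p,delta(p,R)[:2])
```

```text
[401.73275628  17.47947279 212.5218093 ] (array([0.0061, 0.0049, 0.0308]), array([-0.045,  0.112, -0.018]))
[413.67028328  22.80688959 185.51969681] (array([0.0181, 0.0102, 0.0038]), array([-0.045,  0.112, -0.018]))
```

```bash
python3 -m crank '[[[0.008,0.004,0.015],[-0.02,0.05,-0.01],1],[[0.018,0.010,0.01],[-0.045,0.112,-0.018],1],[[0.018,0.010,0.004],[-0.045,0.112,-0.018],1],[[0.018,0.010,0.004],[-0.045,0.112,-0.018],1],[[0.018,0.010,0.004],[-0.045,0.112,-0.018],1]]'
python3 - <<'E'
from h import *
s=get_image("side"); t=get_image("top"); cv2.imwrite("pics/s6.png",s); cv2.imwrite("pics/t6.png",t)
q,Q,o=cur(); p,R=use(177,30,th=.1,tilt=.16); print(delta(p,R)[:2],o['q'].round(1))
tip=q+Q[:,2]*126; us=proj("side",tip)[0]; ut=proj("top",tip)[0]; sl=W(P,cov(60,0,5.6,.1)); ss,st=proj("side",sl)[0],proj("top",sl)[0]
print("tip",tip,us,ut,"slot",ss,st)
def cr(im,u): 
    x,y=np.round(u-25).astype(int); print(x,y); return cv2.resize(im[y:y+50,x:x+50],(400,400),interpolation=2)
cv2.imwrite("pics/c6.png",np.hstack([cr(s,(us+ss)/2),cr(t,(ut+st)/2)]))
E
```

```text
time: 12.17
ee_pos: [412.3, 21.3, 185.5]
ee_rot: [167.7, -22.9, 53.4]
contact_force: [0.0, 0.3, -1.0]
width: 24.8
gripper_force: 78.5
(array([ 0.    ,  0.0001, -0.0007]), array([-0.002,  0.003, -0.002])) [ 34.9   4.1 -38.5 138.4 -25.6  15.5 -18.3]
tip [464.01176542  45.44604764  73.02993548] [292.97378121 196.28956231] [266.16443673 199.11578249] slot [298.30484017 202.73707118] [264.13771093 197.32806534]
271 175
240 173
```

View pics/c6.png

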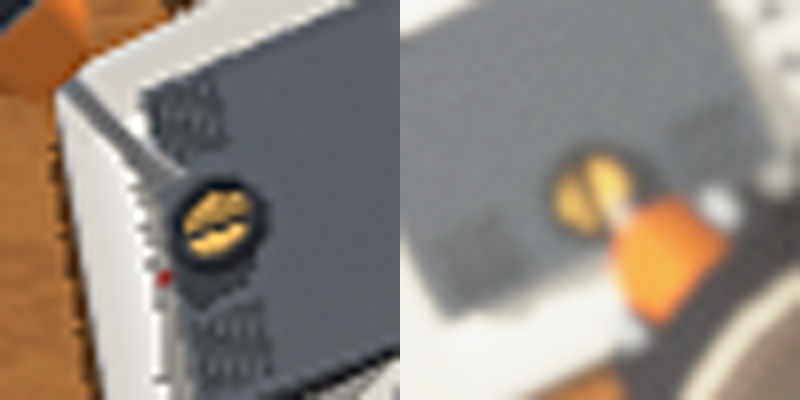

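Run:
```python
from h import *
for ph in (10,5,0,-5,-10):
    a=np.radians(ph); d=proj("side",W(P,cov(60-8*np.cos(a),8*np.sin(a),5.6,.1)))-proj("side",W(P,cov(60+8*np.cos(a),-8*np.sin(a),5.6,.1)))
    print(ph,d,np.degrees(np.arctan2(d[0,1],d[0,0])))
print("obs",np.degrees(np.arctan2(-17,57)))
p2,_=use(177,2,th=.1,tilt=.16); p1,_=use(177,30,th=.1,tilt=.16); print(p2-p1)
```

```text
10 [[ 6.6912631  -4.10909383]] -31.554018302280657
5 [[ 6.88010721 -3.56999527]] -27.424192688379392
0 [[ 7.01659233 -3.00372521]] -23.175229080967622
-5 [[ 7.099679   -2.41459249]] -18.783108618486427
-10 [[ 7.12873404 -1.80708012]] -14.224419008293177
obs -16.606980578617005
[ 11.14169187   4.97225568 -25.20197166]
```

Side view: the tip is at crop (178,178), the screw centre is at (218,222), and the slot lies at φ≈-5°. All agree with the model to within 1 px, so I'll go down.

```bash
python3 -m crank '[[[0.003,0.0013,-0.007],[0,0,0],1],[[0.006,0.0027,-0.014],[0,0,0],1],[[0.009,0.004,-0.020],[0,0,0],1],[[0.0105,0.0047,-0.0236],[0,0,0],1],[[0.0115,0.005,-0.026],[0,0,0],1],[[0.0115,0.005,-0.026],[0,0,0],1]]'; python3 -m crank '[[[0.0006,0.0003,-0.0014],[0,0,0],1],[[0.0012,0.0005,-0.0027],[0,0,0],1],[[0.0012,0.0005,-0.0027],[0,0,0],1]]'
python3 - <<'E'
from h import *
q,Q,o=cur(); n=-Q[:,2]; s1=W(P,cov(60,0,2,.1)); s0=W(P,cov(60,0,2,0.)); tip=q-n*126
N=Rz(P[2])@[-np.sin(A),0,np.cos(A)]; print("tip above slot@.1",(tip-s1)@N,"shut",(tip-s0)@N,"F along n",o['contact_force']@n,o['contact_force'],o['q'].round(1))
E
```

```text
time: 12.77
ee_pos: [423.5, 26.9, 159.3]
ee_rot: [167.6, -23.0, 53.6]
contact_force: [0.4, 0.2, -1.3]
width: 25.0
gripper_force: 78.5
time: 13.02
ee_pos: [425.0, 27.5, 157.1]
ee_rot: [167.5, -23.0, 53.7]
contact_force: [-2.2, -0.3, 1.0]
width: 24.9
gripper_force: 78.9
tip above slot@.1 -0.7870431944706652 shut 5.192970134895081 F along n 1.8553649337086195 [-2.18688554 -0.25812458  1.03991971] [ 28.5   9.1 -35.  139.7 -20.7   8.8 -24. ]
```

Run:
```python
from h import *
for h,t in((0,.2),(-2,.2)): p,R=use(176,h,th=0,tilt=t); print(h,delta(p,R)[:2])
```

```text
0 (array([ 0.0075,  0.0037, -0.0016]), array([-0.011,  0.042, -0.018]))
-2 (array([ 0.0083,  0.004 , -0.0035]), array([-0.011,  0.042, -0.018]))
```

```bash
python3 -m crank '[[[0.002,0.001,-0.0004],[-0.003,0.010,-0.004],1],[[0.004,0.002,-0.0008],[-0.006,0.021,-0.009],1],[[0.006,0.003,-0.0012],[-0.009,0.032,-0.014],1],[[0.0075,0.0037,-0.0016],[-0.011,0.042,-0.018],1],[[0.0075,0.0037,-0.0016],[-0.011,0.042,-0.018],1]]'
cat > st.py <<'E'
from h import *
q,Q,o=cur(); n=-Q[:,2]; s0=W(P,cov(60,0,2,0.)); tip=q-n*126; C=Rz(P[2])
N=C@[-np.sin(A),0,np.cos(A)]; U=C@[np.cos(A),0,np.sin(A)]; Y=C@[0,1,0]; d=tip-s0; F=o['contact_force']; T=o['torque']
b=Q@[np.cos(np.pi/6),.5,0]
print("tip-shut slot (U,Y,N)",np.round([d@U,d@Y,d@N],1),"F",np.round([F@U,F@Y,F@N],1),"T",np.round([T@U,T@Y,T@N],2),"phi",np.degrees(np.arctan2(b@Y,b@U)).round(1),"axis",np.round(n,3),"q",o['q'].round(1))
E
python3 st.py
```

```text
time: 13.43
ee_pos: [432.2, 31.3, 155.4]
ee_rot: [169.2, -21.0, 52.0]
contact_force: [-5.2, -3.2, 5.0]
width: 25.2
gripper_force: 79.5
tip-shut slot (U,Y,N) [-0.4  0.2  0.2] F [-2.1 -0.8  7.6] T [-0.4   1.55  0.11] phi -4.1 axis [-0.363 -0.162  0.917] q [ 18.2   9.  -25.8 137.8 -14.3  12.  -33.1]
```

```bash
python3 -m crank '[[[0.0006,0.0002,-0.0009],[0,0,0],1],[[0.0011,0.0005,-0.0017],[0,0,0],1],[[0.0011,0.0005,-0.0017],[0,0,0],1]]'; python3 st.py;  python3 -m crank '[[[0.0005,0.0002,-0.0008],[0,0,0],1],[[0.0008,0.0004,-0.0013],[0,0,0],1],[[0.0008,0.0004,-0.0013],[0,0,0],1]]'; python3 st.py
```

```text
time: 13.68
ee_pos: [432.7, 31.3, 154.3]
ee_rot: [169.2, -21.0, 52.0]
contact_force: [-18.7, -6.2, 31.6]
width: 24.9
gripper_force: 83.4
tip-shut slot (U,Y,N) [-0.6 -0.1 -1. ] F [ 2.1  1.9 37.2] T [ 0.43  2.23 -0.1 ] phi -4.1 axis [-0.364 -0.162  0.917] q [ 18.    9.2 -25.7 137.9 -14.2  11.7 -33.3]
time: 13.93
ee_pos: [433.3, 31.5, 153.7]
ee_rot: [169.1, -21.0, 52.1]
contact_force: [-30.3, -10.4, 55.2]
width: 25.0
gripper_force: 86.8
tip-shut slot (U,Y,N) [-0.4 -0.2 -1.9] F [ 5.6  2.9 63.5] T [ 0.98  2.98 -0.19] phi -4.1 axis [-0.365 -0.161  0.917] q [ 17.7   9.3 -25.5 137.9 -14.   11.5 -33.5]
```

```bash
python3 -m crank '[[[-0.0007,-0.0003,0.0011],[0,0,0],1],[[-0.0007,-0.0003,0.0011],[0.018,0.008,-0.046],1],[[-0.0007,-0.0003,0.0011],[0.055,0.024,-0.138],1],[[-0.0007,-0.0003,0.0011],[0.091,0.04,-0.229],1],[[-0.0007,-0.0003,0.0011],[0.127,0.057,-0.321],1],[[-0.0007,-0.0003,0.0011],[0.127,0.057,-0.321],1]]'; python3 st.py
```

```text
time: 14.43
ee_pos: [432.7, 31.4, 154.3]
ee_rot: [177.5, -23.4, 30.1]
contact_force: [-19.8, -6.6, 32.7]
width: 25.5
gripper_force: 83.4
tip-shut slot (U,Y,N) [-0.7 -0.  -1.1] F [ 1.7  2.  38.7] T [0.35 2.48 0.02] phi -24.9 axis [-0.364 -0.161  0.917] q [ 12.9   8.7 -20.2 138.2 -19.2  11.8 -48.8]
```

```bash
python3 -m crank '[[[0,0,0],[0.036,0.016,-0.092],1],[[0,0,0],[0.073,0.032,-0.183],1],[[0,0,0],[0.109,0.049,-0.275],1],[[0,0,0],[0.146,0.065,-0.367],1],[[0,0,0],[0.182,0.081,-0.459],1],[[0,0,0],[0.218,0.097,-0.55],1],[[0,0,0],[0.255,0.113,-0.642],1],[[0,0,0],[0.255,0.113,-0.642],1]]'; python3 st.py
```

```text
time: 15.1
ee_pos: [432.4, 31.4, 154.1]
ee_rot: [-166.2, -19.2, -12.9]
contact_force: [-20.8, -8.2, 32.4]
width: 25.4
gripper_force: 83.3
tip-shut slot (U,Y,N) [-0.9  0.  -1. ] F [ 0.3  1.  39.4] T [ 0.26  2.71 -0.03] phi -65.0 axis [-0.364 -0.161  0.917] q [  3.4   7.9  -9.8 138.9 -27.8  12.3 -80.4]
```

```bash
python3 -m crank '[[[0,0,0],[0.03,0.013,-0.075],1],[[0,0,0],[0.055,0.024,-0.138],1],[[0,0,0],[0.055,0.024,-0.138],1]]'; python3 st.py;python3 -m crank '[[[0,0,0],[0.02,0.009,-0.05],1],[[0,0,0],[0.036,0.016,-0.092],1],[[0,0,0],[0.036,0.016,-0.092],1]]'; python3 st.py; python3 -m crank '[[[0,0,0],[0.02,0.009,-0.05],1],[[0,0,0],[0.036,0.016,-0.092],1],[[0,0,0],[0.036,0.016,-0.092],1]]'; python3 st.py
```

```text
time: 15.35
ee_pos: [432.4, 31.4, 154.1]
ee_rot: [-163.5, -17.0, -21.5]
contact_force: [-21.5, -7.9, 32.7]
width: 25.2
gripper_force: 83.5
tip-shut slot (U,Y,N) [-0.9  0.1 -1. ] F [ 0.1  1.5 39.9] T [0.39 2.79 0.01] phi -73.4 axis [-0.365 -0.162  0.917] q [  1.5   7.7  -7.7 139.1 -29.4  12.4 -87.3]
time: 15.6
ee_pos: [432.4, 31.5, 154.2]
ee_rot: [-162.0, -15.3, -27.1]
contact_force: [-21.2, -8.0, 34.7]
width: 25.4
gripper_force: 83.5
tip-shut slot (U,Y,N) [-0.9  0.1 -1. ] F [ 1.4  1.3 41.4] T [ 0.51  2.8  -0.04] phi -78.9 axis [-0.365 -0.161  0.917] q [  0.    7.6  -6.2 139.2 -30.3  12.4 -92.1]
time: 15.85
ee_pos: [432.3, 31.6, 154.2]
ee_rot: [-160.6, -13.5, -32.7]
contact_force: [-22.7, -7.3, 35.3]
width: 25.0
gripper_force: 83.6
tip-shut slot (U,Y,N) [-0.8  0.2 -1. ] F [ 0.8  2.6 42.5] T [ 0.66  2.8  -0.04] phi -84.5 axis [-0.365 -0.161  0.917] q [ -1.4   7.5  -4.7 139.3 -31.2  12.5 -97. ]
```

```bash
for i in 1 2 3; do python3 -m crank '[[[0,0,0],[0.015,0.006,-0.037],1],[[0,0,0],[0.025,0.011,-0.064],1],[[0,0,0],[0.025,0.011,-0.064],1]]' >/dev/null; python3 st.py; done
```

```text
tip-shut slot (U,Y,N) [-0.9  0.3 -1. ] F [ 1.3  2.4 40.9] T [ 0.73  2.7  -0.07] phi -88.4 axis [-0.365 -0.161  0.917] q [  -2.4    7.5   -3.6  139.4  -31.8   12.6 -100.4]
tip-shut slot (U,Y,N) [-0.8  0.3 -1. ] F [ 1.6  2.8 41.7] T [ 0.85  2.76 -0.05] phi -92.3 axis [-0.365 -0.16   0.917] q [  -3.4    7.4   -2.6  139.4  -32.3   12.6 -103.8]
tip-shut slot (U,Y,N) [-0.8  0.3 -1. ] F [ 0.8  2.9 43.4] T [ 1.03  2.66 -0.07] phi -96.2 axis [-0.365 -0.16   0.917] q [  -4.3    7.3   -1.5  139.5  -32.8   12.7 -107.3]
```

```bash
python3 -m crank '[[[-0.003,-0.0013,0.0075],[0,0,0],1],[[-0.006,-0.0027,0.015],[0,0,0],1],[[-0.009,-0.004,0.0225],[0,0,0],1],[[-0.012,-0.0053,0.030],[0,0,0],1],[[-0.012,-0.0053,0.030],[0,0,0],1]]'; python3 st.py
python3 - <<'E'
from h import *
s=get_image("side"); t=get_image("top"); cv2.imwrite("pics/s7.png",s); cv2.imwrite("pics/t7.png",t)
def cr(im,x,y): return cv2.resize(im[y:y+50,x:x+50],(400,400),interpolation=2)
cv2.imwrite("pics/c7.png",np.hstack([cr(s,271,175),cr(t,240,173)]))
for th in(0,.1): print(th,proj("side",W(P,cov(60,0,5.6,th))),proj("top",W(P,cov(60,0,5.6,th))))
E
```

```text
time: 17.02
ee_pos: [422.2, 26.5, 184.9]
ee_rot: [-158.3, -9.5, -44.0]
contact_force: [1.4, -0.3, -0.0]
width: 24.8
gripper_force: 78.5
tip-shut slot (U,Y,N) [ 7.8 -0.7 30.6] F [ 0.9 -0.8 -0.7] T [0.   0.46 0.05] phi -96.0 axis [-0.368 -0.159  0.916] q [  -7.4    2.3    2.6  138.6  -24.6   18.1 -115.1]
0 [[299.58591272 204.0617819 ]] [[263.62946041 196.82815117]]
0.1 [[298.30484017 202.73707118]] [[264.13771093 197.32806534]]
```

View pics/c7.png

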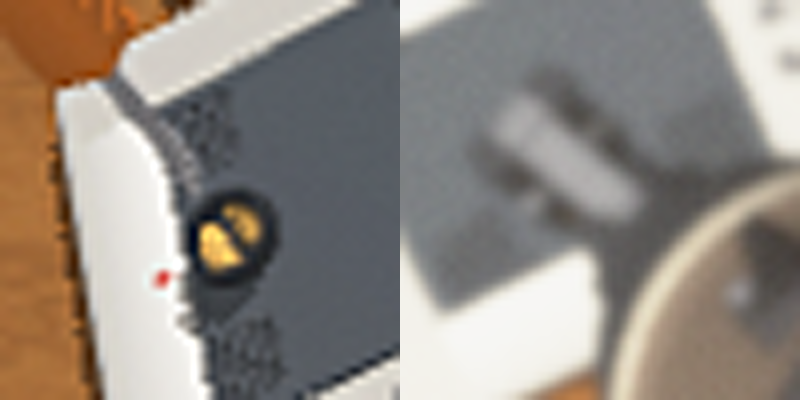

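Run:
```python
from h import *
for ph in range(-40,-105,-10):
    a=np.radians(ph); d=proj("side",W(P,cov(60-8*np.cos(a),8*np.sin(a),5.6,0)))-proj("side",W(P,cov(60+8*np.cos(a),-8*np.sin(a),5.6,0)))
    print(ph,np.degrees(np.arctan2(d[0,1],d[0,0])).round(1))
from scipy.ndimage import map_coordinates as mc
for f,th in(("s6",.1),("s7",0.)):
    im=cv2.imread(f"pics/{f}.png").astype(float); g=im[:,:,2]
    r={}
    for ph in range(-180,0,4):
        a=np.radians(ph); best=1e9
        for m in np.arange(-2,2.1,.5):
            X=[W(P,cov(60-k*np.cos(a)+m*np.sin(a),k*np.sin(a)+m*np.cos(a),5.6,th)) for k in np.linspace(-6.5,6.5,27)]
            q=proj("side",X); best=min(best,mc(g,[q[:,1],q[:,0]],order=1).mean())
        r[ph]=best
    print(f,sorted(r,key=r.get)[:6],[round(r[k]) for k in sorted(r,key=r.get)[:6]])
```

```text
-40 16.3
-50 29.5
-60 42.9
-70 55.9
-80 68.1
-90 79.2
-100 89.2
s6 [-8, -4, -12, -180, -176, -16] [85, 86, 88, 89, 94, 95]
s7 [-68, -72, -64, -76, -60, -80] [70, 71, 72, 76, 77, 84]
```

The cover now stays shut: the screw is at side crop (230,235), which matches θ=0. The slot has turned to φ≈-69°, so about 1.1–1.3 rad. I'll put the blade back in and turn again, reading joint 7's effort to confirm the stop.

Run:
```python
from h import *
p,R=use(99,8,th=0,tilt=.2); d=delta(p,R); print(d[0],d[1],d[2]['joint_efforts'].round(3))
print((use(99,-1.,th=0,tilt=.2)[0]-p).round(2))
```

```text
[ 0.0074  0.0032 -0.0212] [-0.094 -0.04   0.245] [ -0.041 -28.992   0.229 -24.608  -0.324  -1.818  -0.168]
[ 3.28  1.46 -8.25]
```

```bash
sed -i '$a print("j7",o["joint_efforts"][6].round(3),o["torque"].round(3)@Q[:,2])' st.py
python3 -m crank '[[[0.003,0.001,-0.008],[-0.04,-0.018,0.1],1],[[0.005,0.002,-0.015],[-0.08,-0.035,0.2],1],[[0.0074,0.0032,-0.0212],[-0.094,-0.04,0.245],1],[[0.0074,0.0032,-0.0212],[-0.094,-0.04,0.245],1]]'; python3 st.py
python3 -m crank '[[[0.001,0.0005,-0.0027],[0,0,0],1],[[0.002,0.001,-0.0055],[0,0,0],1],[[0.0033,0.0015,-0.0083],[0,0,0],1],[[0.0033,0.0015,-0.0083],[0,0,0],1]]'; python3 st.py
```

```text
time: 17.45
ee_pos: [429.2, 29.9, 161.1]
ee_rot: [-161.5, -14.4, -29.2]
contact_force: [-0.4, 0.3, -1.3]
width: 25.0
gripper_force: 78.4
tip-shut slot (U,Y,N) [-0.1  0.2  6.8] F [-0.9  0.4 -0.9] T [-0.01  0.47  0.01] phi -81.1 axis [-0.361 -0.162  0.918] q [ -4.1   6.3  -1.3 139.2 -30.6  14.3 -93.8]
j7 2.235 -0.0041767470179606995
time: 17.78
ee_pos: [432.7, 31.1, 154.7]
ee_rot: [-161.3, -14.5, -29.5]
contact_force: [-12.7, -4.8, 22.9]
width: 24.8
gripper_force: 82.0
tip-shut slot (U,Y,N) [-0.4 -0.3 -0.6] F [ 2.   0.8 26.5] T [ 0.5   1.   -0.11] phi -81.3 axis [-0.364 -0.162  0.917] q [ -3.2   7.4  -2.5 139.3 -32.8  12.8 -91.9]
j7 0.27 0.005123831291709454
```

```bash
for i in 1 2 3 4; do python3 -m crank '[[[0,0,0],[0.018,0.008,-0.046],1],[[0,0,0],[0.036,0.016,-0.092],1],[[0,0,0],[0.036,0.016,-0.092],1],[[0,0,0],[0.036,0.016,-0.092],1]]' >/dev/null; python3 st.py | sed 's/axis.*q/q/'; done
```

```text
tip-shut slot (U,Y,N) [-0.3 -0.3 -0.4] F [ 2.6  1.5 25.4] T [ 0.26  1.23 -0.01] phi -86.9 q [ -4.5   7.3  -1.  139.4 -33.6  12.9 -96.9]
j7 -0.255 -0.041297026322725
tip-shut slot (U,Y,N) [-0.4 -0.3 -0.4] F [ 2.1  0.5 25.7] T [0.25 1.3  0.01] phi -92.5 q [  -5.9    7.2    0.4  139.6  -34.3   13.  -101.8]
j7 -0.284 -0.06261122341515502
tip-shut slot (U,Y,N) [-0.6 -0.4 -0.4] F [ 2.1  1.  25.5] T [0.18 1.44 0.05] phi -98.1 q [  -7.2    7.2    1.8  139.7  -35.    13.1 -106.8]
j7 -0.296 -0.08576625578609559
tip-shut slot (U,Y,N) [-0.6 -0.4 -0.4] F [ 1.8  1.3 25.9] T [0.2  1.52 0.04] phi -103.8 q [  -8.5    7.1    3.2  139.8  -35.7   13.1 -111.9]
j7 -0.31 -0.07806425621257145
```

```bash
python3 -m crank '[[[-0.003,-0.0013,0.0075],[0,0,0],1],[[-0.006,-0.0027,0.015],[0,0,0],1],[[-0.009,-0.004,0.0225],[0,0,0],1],[[-0.012,-0.0053,0.030],[0,0,0],1],[[-0.012,-0.0053,0.030],[0,0,0],1]]'>/dev/null
cat > slot.py <<'E'
from h import *
import sys
from scipy.ndimage import map_coordinates as mc
def ang(f,th,n="side"):
    im=cv2.imread(f"pics/{f}.png").astype(float); g=im[:,:,2]-im[:,:,0]
    R={}
    for ph in range(-130,30,2):
        a=np.radians(ph); best=-1e9
        k=np.linspace(-6,6,25)
        for m in np.arange(-1.5,1.6,.5):
            L=lambda m:(lambda q:mc(g,[q[:,1],q[:,0]],order=1).mean())(proj(n,[W(P,cov(60-x*np.cos(a)+m*np.sin(a),x*np.sin(a)+m*np.cos(a),5.6,th)) for x in k]))
            best=max(best,(L(m-4)+L(m+4))/2-L(m))
        R[ph]=best
    b=sorted(R,key=R.get)[::-1]; w=np.array([R[x] for x in b[:7]]); return b[:7],w.round(0)
for a in sys.argv[1:]: f,th=a.split(":"); print(f,ang(f,float(th)))
E
python3 -c "
from h import *
cv2.imwrite('pics/s8.png',get_image('side'))"; python3 slot.py s6:.1 s7:0 s8:0
python3 - <<'E'
import cv2,numpy as np
a=cv2.imread('pics/s7.png')[190:218,285:313];b=cv2.imread('pics/s8.png')[190:218,285:313]
for im in(a,b):
    g=im[:,:,2].astype(int)-im[:,:,0]; print('\n'.join(''.join('#' if v>70 else '+' if v>35 else '.' for v in r) for r in g[6:22,6:22])); print()
E
```

```text
s6 ([-8, -6, -4, -10, -2, -12, 0], array([85., 84., 84., 83., 82., 81., 80.]))
s7 ([-70, -68, -72, -66, -74, -64, -76], array([108., 107., 107., 106., 105., 105., 102.]))
s8 ([-72, -70, -74, -68, -76, -66, -78], array([101., 101., 101., 100.,  99.,  98.,  97.]))
................
................
................
................
................
........###+....
.........+##....
.....###.+##+...
.....####.##+...
.....####..+....
.....#####......
.....+####......
......++........
#+..............
#...............
................

................
................
................
................
................
........###+....
.........+##....
.....###.+##+...
.....###+.##+...
.....####.++....
.....#####......
.....+####......
......+++.......
#+..............
#...............
................
```

Run:
```python
from h import *
p,R=use(86,8,th=0,tilt=.2); d=delta(p,R); print(d[0],d[1],d[2]['time'])
```

```text
[ 0.0087  0.0038 -0.0219] [-0.062 -0.027  0.161] 19.5833
```

```bash
python3 -m crank '[[[0.003,0.001,-0.008],[-0.03,-0.013,0.08],1],[[0.006,0.0025,-0.015],[-0.062,-0.027,0.161],1],[[0.0085,0.0037,-0.0215],[-0.062,-0.027,0.161],1],[[0.0085,0.0037,-0.0215],[-0.062,-0.027,0.161],1]]' >/dev/null; python3 st.py
python3 -m crank '[[[0.001,0.0005,-0.0027],[0,0,0],1],[[0.002,0.001,-0.0055],[0,0,0],1],[[0.0035,0.0016,-0.0088],[0,0,0],1],[[0.0038,0.0017,-0.0096],[0,0,0],1],[[0.0038,0.0017,-0.0096],[0,0,0],1]]' >/dev/null; python3 st.py
for i in 1 2; do python3 -m crank '[[[0,0,0],[0.03,0.013,-0.075],1],[[0,0,0],[0.06,0.027,-0.15],1],[[0,0,0],[0.06,0.027,-0.15],1],[[0,0,0],[0.06,0.027,-0.15],1]]' >/dev/null; python3 st.py; done
```

```text
tip-shut slot (U,Y,N) [-0.3  0.2  7. ] F [-0.6  0.  -0.2] T [-0.06  0.51  0.01] phi -93.9 axis [-0.361 -0.162  0.918] q [  -9.7    5.9    4.8  139.6  -33.1   14.6 -104.3]
j7 1.393 0.0043354684657726005
tip-shut slot (U,Y,N) [-0.4 -0.4 -1.1] F [ 4.9  2.1 45.4] T [ 0.68  1.65 -0.14] phi -94.0 axis [-0.365 -0.163  0.917] q [  -8.1    7.2    3.   139.7  -36.5   13.2 -100.9]
j7 0.162 0.0027051129837591
tip-shut slot (U,Y,N) [-0.6 -0.3 -1. ] F [ 4.4  1.5 46.2] T [0.5  2.   0.07] phi -103.2 axis [-0.364 -0.163  0.917] q [ -10.1    7.2    5.3  139.9  -37.9   13.4 -108.9]
j7 -0.458 -0.1656597864400817
tip-shut slot (U,Y,N) [-0.9 -0.1 -0.9] F [ 4.1  1.5 46.7] T [0.46 2.21 0.11] phi -112.4 axis [-0.364 -0.164  0.917] q [ -12.     7.1    7.4  140.   -39.2   13.6 -116.8]
j7 -0.499 -0.19255063417226317
```

```bash
python3 -m crank '[[[-0.003,-0.0013,0.0075],[0,0,0],1],[[-0.006,-0.0027,0.015],[0,0,0],1],[[-0.009,-0.004,0.0225],[0,0,0],1],[[-0.012,-0.0053,0.030],[0,0,0],1],[[-0.012,-0.0053,0.030],[0,0,0],1]]'
python3 - <<'E'
from h import *
cv2.imwrite('pics/s9.png',get_image('side'))
q,Q,o=cur(); R=Ro.from_euler('xyz',[180,0,44.3],degrees=True).as_matrix()
up=Ro.from_matrix(Ro.from_euler('xyz',[180,0,44.3],degrees=True).as_matrix()@Q.T).as_rotvec(); print(q,o['ee_rot'],up,np.linalg.norm(up))
E
python3 slot.py s8:0 s9:0
```

```text
time: 21.42
ee_pos: [421.1, 26.0, 184.1]
ee_rot: [-156.7, -2.8, -59.3]
contact_force: [1.1, 0.2, -0.4]
width: 25.1
gripper_force: 78.5
[421.29719489  26.22381855 183.62048433] [-156.65768737   -2.82622958  -59.22418651] [-0.45573794  0.11593104  1.76835187] 1.8298102064226494
s8 ([-72, -70, -74, -68, -76, -66, -78], array([101., 101., 101., 100.,  99.,  98.,  97.]))
s9 ([-72, -70, -74, -68, -76, -66, -78], array([92., 92., 91., 91., 90., 89., 87.]))
```

```bash
python3 -m crank '[[[-0.01,-0.005,0.03],[0,0,0],1],[[-0.01,-0.005,0.065],[0,0,0],1],[[0,-0.01,0.1],[-0.456,0.116,1.768],1],[[0,-0.02,0.11],[-0.456,0.116,1.768],1],[[0,-0.03,0.11],[-0.456,0.116,1.768],1],[[0,-0.04,0.11],[-0.456,0.116,1.768],1],[[0,-0.06,0.11],[-0.456,0.116,1.768],1],[[0,-0.08,0.11],[-0.456,0.116,1.768],1],[[0.02,-0.1,0.11],[-0.456,0.116,1.768],1],[[0.04,-0.12,0.11],[-0.456,0.116,1.768],1],[[0.06,-0.14,0.11],[-0.456,0.116,1.768],1],[[0.08,-0.16,0.11],[-0.456,0.116,1.768],1]]'
python3 - <<'E'
from h import *
p=np.array([518.3,-161.2,286]); R=Ro.from_euler('xyz',[180,0,44.3],degrees=True).as_matrix()
d=delta(p,R); print(d[0],d[1],d[2]['q'].round(1))
E
```

```text
time: 22.47
ee_pos: [502.4, -134.2, 292.1]
ee_rot: [-173.9, -5.6, 12.2]
contact_force: [1.2, 0.4, -0.2]
width: 24.7
gripper_force: 78.3
[ 0.0159 -0.027  -0.0061] [-0.143  0.036  0.554] [-11.5  13.   31.8 105.2 -16.8  63.2 -50.3]
```

```bash
python3 -m crank '[[[0.016,-0.027,-0.006],[-0.143,0.036,0.554],1],[[0.016,-0.027,-0.006],[-0.143,0.036,0.554],1],[[0.016,-0.027,-0.006],[-0.143,0.036,0.554],1],[[0.016,-0.027,-0.006],[-0.143,0.036,0.554],1],[[0.016,-0.027,-0.006],[-0.143,0.036,0.554],1],[[0.016,-0.027,-0.006],[-0.143,0.036,0.554],1],[[0.016,-0.027,-0.006],[-0.143,0.036,0.554],1],[[0.016,-0.027,-0.006],[-0.143,0.036,0.554],1]]'
python3 - <<'E'
from h import *
p=np.array([518.3,-161.2,286]); R=Ro.from_euler('xyz',[180,0,44.3],degrees=True).as_matrix()
s=get_image("side");cv2.imwrite("pics/s10.png",s)
d=delta(p,R); print(d[0],d[1],d[2]['q'].round(1))
q,Q,o=cur(); print("pred tip px",proj("side",q+Q[:,2]*126), "s4 tip obs 292.0,280.5")
a=cv2.imread("pics/s4.png")
for im in(a,s):
    g=im[266:286,280:304].astype(int); grey=(g.max(2)-g.min(2)<45); print('\n'.join(''.join('#' if v else '.' for v in r) for r in grey)); print()
E
```

```text
time: 23.13
ee_pos: [516.9, -160.9, 286.5]
ee_rot: [180.0, -0.1, 43.7]
contact_force: [0.3, 0.5, -1.4]
width: 25.2
gripper_force: 78.3
[ 0.0014 -0.0001 -0.0007] [-0.001  0.002  0.01 ] [ -9.6  16.1  27.5 101.1  -8.2  64.7 -25.8]
pred tip px [[291.2699551  279.53132937]] s4 tip obs 292.0,280.5
........................
........................
........................
........................
..........##.#..........
..........####..........
..........####..........
..........####..........
..........####..........
..........####..........
..........#####.........
..........####..........
.........######.........
.........######.........
.........######.........
........................
........................
........................
........................
........................

........................
........................
........................
............#...........
.........####...........
.........####...........
.........####...........
.........####...........
.........####...........
.........####...........
........#####...........
........######..........
........######..........
........######..........
........#####...........
........................
........................
........................
........................
........................
```

```bash
python3 -m crank '[[[0.0014,0,-0.03],[0,0,0],1],[[0.0014,0,-0.06],[0,0,0],1],[[0.0014,0,-0.085],[0,0,0],1],[[0.0014,0,-0.10],[0,0,0],1],[[0.0014,0,-0.11],[0,0,0],1],[[0.0014,0,-0.11],[0,0,0],1]]';  python3 -m crank '[[[0,0,-0.015],[0,0,0],1],[[0,0,-0.028],[0,0,0],1],[[0,0,-0.036],[0,0,0],1],[[0,0,-0.038],[0,0,0],1],[[0,0,-0.038],[0,0,0],1]]'
```

```text
time: 23.68
ee_pos: [517.3, -160.8, 175.2]
ee_rot: [-179.9, 0.0, 43.8]
contact_force: [-0.8, -0.1, -0.3]
width: 24.6
gripper_force: 78.5
time: 24.1
ee_pos: [518.5, -161.1, 139.3]
ee_rot: [179.9, -0.1, 43.9]
contact_force: [0.2, 0.1, -0.2]
width: 24.8
gripper_force: 78.5
```

```bash
python3 -m crank '[[[0,0,-0.0015],[0,0,0],1],[[0,0,-0.0025],[0,0,0],1],[[0,0,-0.0025],[0,0,0],1]]'; python3 -m crank '[[[0,0,-0.001],[0,0,0],1],[[0,0,-0.001],[0,0,0],1]]'
```

```text
time: 24.35
ee_pos: [518.6, -161.0, 137.0]
ee_rot: [179.9, -0.1, 43.9]
contact_force: [-0.7, 0.1, -1.2]
width: 25.4
gripper_force: 78.5
time: 24.52
ee_pos: [518.7, -161.0, 136.5]
ee_rot: [179.9, -0.1, 43.9]
contact_force: [-2.8, 1.7, 9.0]
width: 25.2
gripper_force: 79.8
```

Handle is on the deck. Release and retreat upward.

```bash
python3 -m crank '[[[0,0,0],[0,0,0],0.5],[[0,0,0],[0,0,0],0],[[0,0,0],[0,0,0],0],[[0,0,0],[0,0,0],0],[[0,0,0],[0,0,0],0],[[0,0,0],[0,0,0],0],[[0,0,0.02],[0,0,0],0],[[0,0,0.06],[0,0,0],0],[[0,0,0.1],[0,0,0],0],[[0,0,0.13],[0,0,0],0],[[0,0,0.13],[0,0,0],0]]'; python3 -m crank '[[[-0.04,-0.02,0],[0,0,0],0],[[-0.08,-0.04,0.02],[0,0,0],0],[[-0.11,-0.07,0.03],[0,0,0],0],[[-0.14,-0.1,0.03],[0,0,0],0],[[-0.17,-0.13,0.03],[0,0,0],0],[[-0.2,-0.16,0.03],[0,0,0],0],[[-0.2,-0.2,0.03],[0,0,0],0],[[-0.2,-0.2,0.03],[0,0,0],0]]'
python3 - <<'E'
from h import *
s=get_image("side");t=get_image("top");cv2.imwrite("pics/s11.png",s);cv2.imwrite("pics/t11.png",t)
def blob(f,kind):
    im=cv2.imread(f"pics/{f}.png").astype(int); b,g,r=im[...,0],im[...,1],im[...,2]
    m=(r>170)&(g>70)&(g<150)&(b<70) if kind=="o" else (b>150)&(r<80)
    y0,y1,x0,x1=(265,325,215,315) if f[0]=="s" else (145,235,330,410)
    v,u=np.nonzero(m[y0:y1,x0:x1]); return len(u),(u.mean()+x0).round(1),(v.mean()+y0).round(1)
for a in("side0","s11","top0","t11"): print(a,blob(a,"o"),blob(a,"b"))
E
python3 slot.py s11:0
```

```text
time: 25.43
ee_pos: [521.0, -162.2, 271.7]
ee_rot: [179.5, -0.4, 43.9]
contact_force: [0.7, -1.4, 0.8]
width: 85.4
gripper_force: 0.0
time: 26.1
ee_pos: [314.9, -366.3, 296.4]
ee_rot: [179.7, -0.0, 43.5]
contact_force: [-0.0, 0.3, 1.0]
width: 85.2
gripper_force: 0.0
side0 (202, np.float64(278.6), np.float64(281.9)) (147, np.float64(232.3), np.float64(282.5))
s11 (183, np.float64(281.0), np.float64(282.0)) (146, np.float64(232.3), np.float64(282.4))
top0 (738, np.float64(359.3), np.float64(174.5)) (96, np.float64(386.0), np.float64(207.0))
t11 (709, np.float64(360.4), np.float64(174.9)) (104, np.float64(386.2), np.float64(206.8))
s11 ([-72, -74, -70, -76, -68, -78, -66], array([99., 99., 99., 98., 97., 96., 95.]))
```

Run:
```python
import cv2,numpy as np
for f,g,R in(("side0","s11",{"cup":(260,110,298,150),"cell":(222,240,254,262),"blue":(220,272,246,312)}),("top0","t11",{"cup":(155,220,195,268),"cell":(312,225,330,254),"blue":(372,190,402,217),"clock":(213,140,303,230)})):
    a=cv2.imread(f"pics/{f}.png").astype(int);b=cv2.imread(f"pics/{g}.png").astype(int);d=abs(a-b).max(2)
    for k,(x,y,X,Y) in R.items(): print(f,k,(d[y:Y,x:X]>50).sum())
for f in("side0","s11"):
    g=cv2.imread(f"pics/{f}.png").astype(int)[276:312,278:310]; m=(g[...,2]-g[...,0]>115)&(g[...,2]>150)
    print('\n'.join(''.join('#' if v else '.' for v in r) for r in m[::2])); print()
```

```text
side0 cup 0
side0 cell 0
side0 blue 0
top0 cup 0
top0 cell 0
top0 blue 0
top0 clock 658
................................
............###.................
........###########.............
.....#################..........
.....#################..........
......################..........
......################..........
........############............
..........#######...............
.............###................
................................
................................
................................
................................
................................
................................
................................
................................

.............#..................
.........########...............
......###############...........
.....#################..........
.....#################..........
......###############...........
........#############...........
.........#########..............
...........#####................
................................
................................
................................
................................
................................
................................
................................
................................
................................
```

The handle top is back where it was, the bystanders haven't moved, and the cover is shut with the screw at its stop. Handing in.

```bash
python3 -c "
from workcell import *
print(hand_in())"
```

```text
the job is handed in; nothing more can be done
None
```

I folded the cover down, pressed it home and turned the lock screw clockwise until it would turn no further. The orange screwdriver is upright in the stand again and the bystanders look unmoved in the camera images. I handed the job in at about 26 s; no verdict came back.

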